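# Pry up the dust hood and index the dividing plate to the third click

## Task

Pry up the dust hood of the small indexing unit with the screwdriver blade (keep your fingers off the hood) until it swings right back, and lay the screwdriver down on the bench. Then grip the bar knob and turn it clockwise by three clicks from where it stands, without going on into a fourth, and finish still holding the knob gripped in the third stop; leave the gear, the bushing and the V-block where they are.

Things in the scene. Friction and masses are not known exactly. Their poses are not given: they have to be found in the camera images.
- index_unit: The indexing unit, fixed to the bench: grey base 120 (x) x 100 (y) x 30 mm high. Origin: centre of its underside; its x axis points away from its front (the side with the slot, which faces the robot), z up. On it sits a grey plastic box-shaped hood (closed: x -46 to +46, y -40 to +40, up to z = 80 mm in this frame), hinged along the rear.
- hood_hinge (a point): Middle of the hood's hinge axis, 45 mm behind the unit's centre and 31 mm above the bench; the axis runs along the unit's y.
- slot_mouth (a point): Middle of the mouth of the pry slot in the hood's front: 46 mm in front of the unit's centre, 35.5 mm above the bench. The slot is 9 to 10 mm high (from the base's top at 30 mm to the front wall's lower edge at 40 mm) and 74 mm wide, the front wall 3 mm thick; behind it are 22 mm of free depth up to the dividing plate. The base's top is a ledge 14 mm deep in front of it.
- hood (a joint): Hood angle in rad: 0 shut, grows as the front edge rises, stop at 2.05 (leaning back past upright). Mass 60 g, little friction: let go below about 0.7 it falls shut, above about 1.3 it falls back open by itself and stays there.
- index_knob (a joint): Knob angle in rad: 0 at the start, grows clockwise as seen from above. Detents (clicks) every 24 degrees (0.419 rad), so the third stop is at 1.257; the detent resists with about 0.1 N m between stops. It cannot turn back beyond -0.12 and has no end stop near the third click.
- knob_grip (a point): Point on the knob's axis, 56 mm above the bench, 2 mm behind the unit's centre, hidden under the hood until that is open. The knob is an upright black bar 42 long x 14 thick, from 39 to 70 mm above the bench, on a round notched steel plate of radius 26 mm whose top is at 36 mm (a hub of radius 13 mm reaches 41 mm). The point's x axis runs along the bar and turns with it; at the start it is parallel to the unit's x axis.
- screwdriver: Small screwdriver with a red handle, 180 mm long, 70 g, lying on the bench. Origin: centre of its underside; its -y axis points to the blade's tip, which is 90 mm from the origin; its centre line is 10 mm above the underside. Shank diameter 5.4 mm; blade (last 16 mm) 6 mm wide and 4 mm thick; the handle reaches from y = 8 to 90 mm and is about 20 mm thick.
- screwdriver_grip (a point): Point on the screwdriver's centre line within the handle, 120 mm behind the blade's tip, where to grip it; axes as the screwdriver's. 10 mm above the bench when lying.
- gear_centre (a point): Bystander: loose steel spur gear, 49 mm wide, 19 mm high; centre, half-way up.
- bushing_centre (a point): Bystander: loose bronze flanged bushing, 29 mm wide, 22 mm high; centre, half-way up.
- v_block_centre (a point): Bystander: loose steel V-block 35 x 60 x 30 mm; centre, half-way up.
There are look-alikes about, which are no part of the job. What is shaped like the index_unit but red is not meant.

How it is judged (in metres and radians):
On the way, in this order (a step that is already met when the one before it is completed fails the run):
1. the screwdriver lifts the hood (value of joint hood above 0.25 rad and contact force between screwdriver and hood above 0.2 N), for 0.05 s.
2. the hood has swung back past upright (value of joint hood above 1.7 rad), for 0.2 s.
3. the screwdriver lies on the bench, let go (height (world z) of screwdriver_grip between 0 and 0.02 m and contact force between the fingers and screwdriver below 0.1 N and linear speed of screwdriver below 0.03 m/s), for 0.2 s.
4. the knob is gripped and stands in the third stop (value of joint index_knob between 1.1367 and 1.3767 rad and contact force between the fingers and index_knob above 2 N and distance between the grasp point and knob_grip below 0.035 m), for 0.2 s.
At the end, for the whole second after the job is handed in: The fingers grip the knob (more than 2 N, grasp point within 35 mm of the knob's grip point), which is still and within 0.12 rad (7 degrees) of the third stop at 1.257 rad; the hood is open beyond 1.7 rad; the screwdriver lies let go on the bench (grip point below 20 mm) (all of step 3 and all of step 4 and velocity of joint index_knob between -0.1 and 0.1 rad/s and value of joint hood above 1.7 rad); the arm keeps its last pose, push and grip.
It fails at once if the fingers push on the hood (contact force between the fingers and hood above 1 N).
It fails at once if the knob is turned on towards a fourth click (value of joint index_knob above 1.46615 rad).
It fails at once if the gear is shoved more than 15 mm (distance of gear_centre from where it was at the start of the episode above 0.015 m).
It fails at once if the bushing is shoved more than 15 mm (distance of bushing_centre from where it was at the start of the episode above 0.015 m).
It fails at once if the v_block is shoved more than 15 mm (distance of v_block_centre from where it was at the start of the episode above 0.015 m).
It also fails if it takes over 58 s, if anything falls off the work surface, if the arm or the gripper's body presses on something with over 40 N, if the wrist force passes 120 N, or if a joint passes its speed limit or range.

## Robot

A 6-joint arm with a two-finger parallel gripper is mounted at the origin on a cart in front of the work surface, level with it; the furniture and walls round the work are solid. World frame = base frame: x ahead of the robot, y to its left, z up, the work surface at z = 0. Lengths are in m, angles in degrees, forces in N, time in s.
With the tool pointing down it reaches from about 0.4 to 0.825 m from the base axis. Payload 7 kg.
Tool frame: the origin (TCP) lies midway between the tips of the shut fingers; the grasp point (between the pads) lies 19 mm behind it; z points along the fingers, y is the line along which they close (so a half turn about z gives the same grasp; the last joint's range is limited). The gripper opens to 88 mm and grips with 3 to 60 N. Pads are 19 mm wide; open, the fingers measure 130 mm over their backs; the gripper's body (78 mm by 193 mm) begins 47 mm behind the grasp point.
Start: joints at [93.742, 20.546, 0.682, 0, -70.136, -16.507], TCP at [0.149, 0.658, 0.227] pointing down, gripper open.
Joint ranges: [-176.03, 176.03], [-82.01, 121.73], [-58.28, 71.71], [-173.87, 95.51], [-174.79, -0.11], [-173.66, 173.66]. Speed limits (degrees/s): [136.94, 136.94, 172.46, 180, 180, 180].

## Interface

Orientations are given as [roll, pitch, yaw] about the fixed x, y, z axes, in that order (R = Rz(yaw) Ry(pitch) Rx(roll)).
In Python, from plant import ctrl, viewer, close_job gives the robot as it stands. The module is installed in compiled form; this text tells all that it offers.
- The arm moves only by the tool step_arm, never from a script. Its argument "moves" is a list that holds one entry, the list of rows, each a list of 5 numbers: the shift along the world's x, y, z in cm, then the turn about the world's z in rad, then the finger opening in cm, from 0 to 8.76. In form: [[[tx, ty, tz, twist, grip], ...]]. A call has 1 to 10 rows; each row shifts and turns the commanded pose from where the row before left it; what a row does not reach is not made up. A row lasts 1/10 s, in which the tool goes at most 50 mm and 8.59 degrees, less where a joint would pass 70% of its speed; a pose out of reach is approached as far as the arm can. A call with a gripper value outside its range is refused whole. The fingers move at their own pace and stop on an object; the grip force is fixed at half the most. Time passes only in rows, so rows that do not move let the fingers close. It gives the time, the measured TCP pose, the force, the opening and the grip force at its end, in the units of the state.
- ctrl.get_obs(): the state, without advancing time (a new reading comes with each control period).
- viewer.snapshot(name): name is "side" or "top"; returns (picture, depth): 480x640x3 uint8, blue, green, red; 480x640 float32, m along the optical axis (not along the pixel's ray), 0 where there is no reading.
- viewer.camera_info(name): a dict with "camera_matrix" (3x3 intrinsics, pixels), "eye" and "orientation" of the camera in the world. Camera axes: x right, y down, z forward; pixel columns grow to the right and rows downward; lengths in m; the calibration is good to about 2 mm. A picture is of the moment at which its call begins. camera_info takes no time and is no camera call.
- close_job(): hands the job in; it is judged then, once.
The state is a dict: "clock": time; "joint_pos": joint angles; "qvel": joint speeds; "tau": joint torques, N m; "tool_pos": TCP position; "orientation": TCP orientation; "force": force on the tool from outside, world axes, zero at the start; "moment": the same for the moment, N m; "opening": finger opening in m; "gripper_force": force on a finger pad.
Only numpy, scipy, OpenCV 4.12 (cv2) and the standard library are available. Lean on these libraries where they do the work, as an engineer would, in place of code of your own. Each camera call takes 0.05 s, during which the arm holds its last target. There are 200 camera calls.

## Working session

There is one attempt and no reset: what is moved stays moved. The work goes in short steps, Python scripts to look and compute and a tool call to move; the robot and the scene stay as the last step left them, time stands still between calls to the robot, and variables do not carry over. Pictures are saved under pics/ and viewed, at most 11 in all, crops included, and the job is handed in when it is done.

Besides the shell and the picture viewer there is one more tool, called after "Call:" as name([rows], argument=value, ...), one row to a line, values as JSON. step_arm: Moves the arm, as the interface text tells. Its arguments: {"type":"object","properties":{"moves":{"type":"array","items":{"type":"array","items":{"type":"array","items":{"type":"number"}}}}},"required":["moves"]}

```bash
mkdir -p pics; cat > h.py <<'E'
import numpy as np, cv2
from plant import ctrl, viewer, close_job
from scipy.spatial.transform import Rotation as R
def cam(n):
    c=viewer.camera_info(n); K=np.array(c["camera_matrix"]); o=np.array(c["orientation"],float); 
    M=o if o.shape==(3,3) else R.from_euler('xyz',o,degrees=True).as_matrix() if o.size==3 else R.from_quat(o).as_matrix()
    return K,np.array(c["eye"]),M
def onplane(n,uv,z):
    K,e,M=cam(n); d=(np.linalg.inv(K)@np.c_[np.atleast_2d(uv),np.ones(len(np.atleast_2d(uv)))].T).T@M.T
    return e+d*((z-e[2])/d[:,2])[:,None]
def cloud(n,dep):
    K,e,M=cam(n); v,u=np.mgrid[0:480,0:640]; p=np.stack([(u-K[0,2])/K[0,0]*dep,(v-K[1,2])/K[1,1]*dep,dep],-1)
    return p@M.T+e
E
python3 - <<'E'
from h import *
for n in("top","side"):
    print(viewer.camera_info(n))
    p,d=viewer.snapshot(n); cv2.imwrite(f"pics/{n}0.png",p); np.save(f"pics/{n}0.npy",d)
print(ctrl.get_obs())
E
```

```text
{'camera_matrix': array([[537.16098399,   0.        , 325.06780675],
       [  0.        , 537.16098399, 236.97936236],
       [  0.        ,   0.        ,   1.        ]]), 'eye': array([ 0.37365563, -0.00389848,  1.38594199]), 'orientation': array([-171.96005578,    0.61274597,  -89.89962954])}
{'camera_matrix': array([[457.59860047,   0.        , 323.00033401],
       [  0.        , 457.59860047, 239.03847424],
       [  0.        ,   0.        ,   1.        ]]), 'eye': array([0.53257425, 0.8019249 , 0.74340639]), 'orientation': array([-129.07611797,   -0.39896948, -175.63600389])}
{'clock': 0.1, 'joint_pos': array([ 9.37414061e+01,  2.05863163e+01,  6.38388694e-01, -1.66551468e-02,
       -7.01367502e+01, -1.65081851e+01]), 'qvel': array([ 0.05134121, -0.05076807,  0.10882098,  0.04654305,  0.09285967,
        0.09199294]), 'tau': array([-2.54157530e-03, -5.84167314e+01,  2.93750811e+01,  7.01563239e+00,
        1.01513753e-02, -4.60526132e-05]), 'tool_pos': array([0.14908598, 0.65787162, 0.22572642]), 'orientation': array([ 1.79914363e+02, -9.05105789e-03, -1.27724428e+01]), 'force': array([ 0.42291449, -0.58266732,  0.16264278]), 'moment': array([-0.0453295 , -0.03821889,  0.02089309]), 'gripper_force': 0.0, 'opening': 0.08758587209901192}
```

View pics/top0.png

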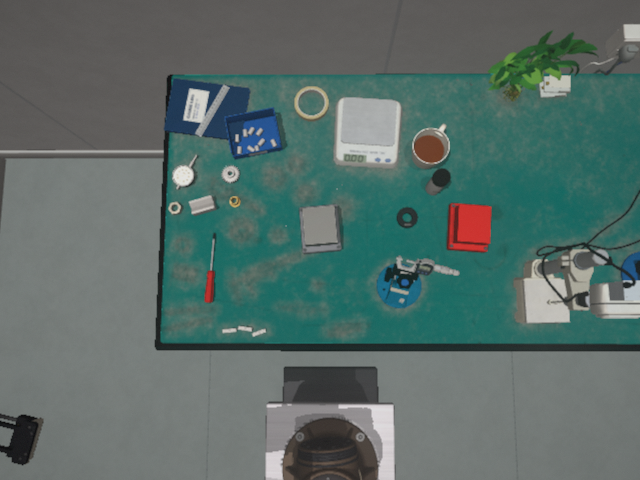

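View pics/side0.png

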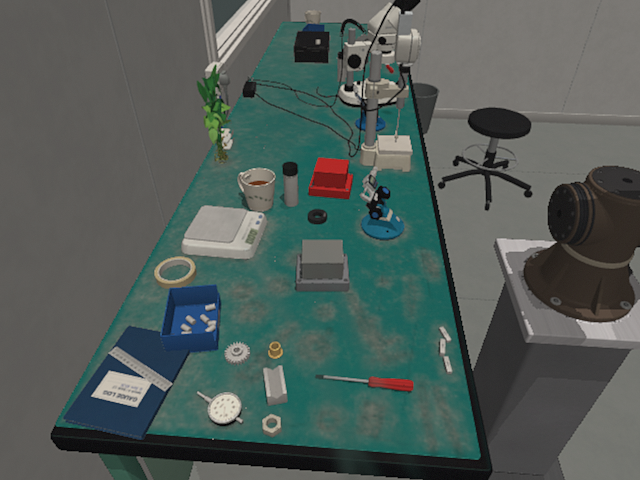

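The top view shows the grey unit at (321,228), with the red look-alike at (470,227). The screwdriver runs from its tip at (214,235) to its handle end at (209,300). The gear is at (231,174), the bushing at (235,201) and the V-block at (203,204).

```bash
cat > m.py <<'E'
from h import *
p=cv2.imread("pics/top0.png"); d=np.load("pics/top0.npy"); P=cloud("top",d)
def rect(m,z):
    v,u=np.nonzero(m); w=onplane("top",np.c_[u,v],z)[:,:2].astype(np.float32)
    return cv2.minAreaRect(w), w
hsv=cv2.cvtColor(p,cv2.COLOR_BGR2HSV)
box=np.zeros((480,640),bool); box[190:265,285:360]=1
for lo,hi in((.06,.1),(.02,.045)):
    m=box&(P[...,2]>lo)&(P[...,2]<hi); q=P[m]; z=np.median(q[:,2]); print("unit",m.sum(),z,rect(m,z)[0])
box[:]=0; box[225:310,195:230]=1
red=box&((hsv[...,0]<8)|(hsv[...,0]>172))&(hsv[...,1]>150)
print("handle",np.ptp(rect(red,.01)[1],0),rect(red,.01)[0], np.median(P[red][:,2]))
sh=box&(hsv[...,1]<110)&(np.mgrid[0:480,0:640][0]<272)
v,u=np.nonzero(sh); print("shank px",len(u),u.min(),u.max(),v.min(),v.max())
print("tip",onplane("top",[[u[v<=v.min()+1].mean(),v.min()]],.01))
w=np.r_[onplane("top",np.c_[u,v],.01)[:,:2]]
l=cv2.fitLine(np.r_[w,rect(red,.01)[1]].astype(np.float32),cv2.DIST_HUBER,0,.01,.01).ravel(); print("axis",l,np.degrees(np.arctan2(l[1],l[0])))
for n,(a,b) in dict(gear=(231,174),bush=(235,201),vb=(203,204)).items(): print(n,onplane("top",[[a,b]],.015))
E
python3 m.py
```

```text
unit 1225 0.08044463387125234 ((0.588489294052124, 0.023592881858348846), (0.09453386813402176, 0.0797581598162651), 5.123741149902344)
unit 553 0.030033941382298757 ((0.5890757441520691, 0.023635778576135635), (0.12038592994213104, 0.09972131252288818), 5.038261890411377)
handle [0.0765979  0.01970112] ((0.4412766993045807, 0.3077528476715088), (0.018880479037761688, 0.0770515501499176), 88.17985534667969) 0.01775754795608908
shank px 195 195 229 225 271
tip [[0.59939382 0.26311643 0.01      ]]
axis [ 0.9970693  -0.07650351  0.4686355   0.30739412] -4.387615
gear [[0.73426344 0.25844509 0.015     ]]
bush [[0.66196384 0.24609542 0.015     ]]
vb [[0.65403212 0.32946583 0.015     ]]
```

```bash
cat > m2.py <<'E'
from h import *
p=cv2.imread("pics/top0.png"); hsv=cv2.cvtColor(p,cv2.COLOR_BGR2HSV)
c=cv2.resize(p[225:310,190:235],None,fx=7,fy=7,interpolation=cv2.INTER_NEAREST); cv2.imwrite("pics/crop1.png",c)
for v in range(228,304,3):
    r=p[v,200:225].astype(int); g=r[:,1]-(r[:,0]+r[:,2])/2   # green excess
    w=np.clip(np.median(g)-g,0,None); w[w<.35*w.max()]=0; print(v,round((w*np.arange(200,225)).sum()/w.sum(),2),round(w.max(),0),end=' | ')
E
python3 m2.py
```

```text
228 221.15 8.0 | 231 220.1 11.0 | 234 214.06 35.0 | 237 213.9 34.0 | 240 213.43 36.0 | 243 213.02 41.0 | 246 212.98 40.0 | 249 212.59 40.0 | 252 212.08 43.0 | 255 212.02 42.0 | 258 211.93 38.0 | 261 211.48 39.0 | 264 209.88 40.0 | 267 210.99 35.0 | 270 210.08 44.0 | 273 210.38 96.0 | 276 210.12 98.0 | 279 209.83 98.0 | 282 209.48 94.0 | 285 209.31 96.0 | 288 208.96 102.0 | 291 208.85 103.0 | 294 208.6 106.0 | 297 208.05 104.0 | 300 207.89 100.0 | 303 207.72 8.0 |
```

View pics/crop1.png

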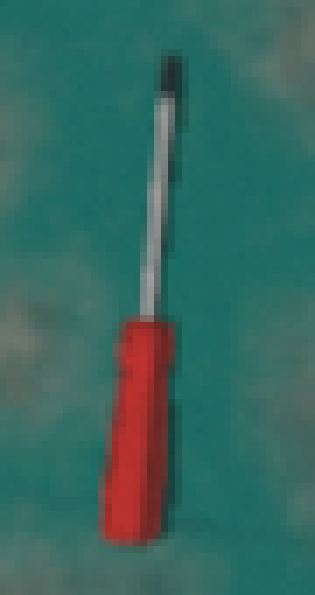

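The crop shows the tip at about (214,233), the handle start at row 270 and the handle end at about (207.8,302.5).

```bash
python3 - <<'E'
from h import *
a=onplane("top",[[214.1,233],[210.6,270.4],[207.8,302.5]],.01)[:,:2]; print(a)
d=a[0]-a[2]; L=np.linalg.norm(d); yaw=np.degrees(np.arctan2(d[1],d[0])); u=d/L; print("len",L,"yaw",yaw)
c=a.mean(0)*0+ (a[0]+a[2])/2
for k in(110,115,120): print(k, c+u*.09-u*k/1000)
y=np.radians(5.08); U=np.array([np.cos(y),np.sin(y)]); C=np.array([.589,.0236])
print("mouth",C-.046*U, [ (s,(C+s/1000*U).round(4)) for s in(-190,-175,-170,-151,-2)])
o=ctrl.get_obs(); print(o["tool_pos"],o["orientation"])
E
```

```text
[[0.57835683 0.29921954]
 [0.48116666 0.30525182]
 [0.39924167 0.30981539]]
len 0.17942829600897894 yaw -3.385478747045939
110 [0.46883415 0.30569853]
115 [0.46384288 0.3059938 ]
120 [0.45885161 0.30628907]
mouth [0.54318069 0.01952686] [(-190, array([0.3997, 0.0068])), (-175, array([0.4147, 0.0081])), (-170, array([0.4197, 0.0085])), (-151, array([0.4386, 0.0102])), (-2, array([0.587 , 0.0234]))]
[0.14908598 0.65787162 0.22572642] [ 1.79914363e+02 -9.05105789e-03 -1.27724428e+01]
```

Call:
step_arm([
  [[3.15, -3.52, 0, 0.0164, 8.7], [3.15, -3.52, 0, 0.0164, 8.7], [3.15, -3.52, 0, 0.0164, 8.7], [3.15, -3.52, 0, 0.0164, 8.7], [3.15, -3.52, 0, 0.0164, 8.7], [3.15, -3.52, 0, 0.0164, 8.7], [3.15, -3.52, 0, 0.0164, 8.7], [3.15, -3.52, 0, 0.0164, 8.7], [3.15, -3.52, 0, 0.0164, 8.7], [3.15, -3.52, 0, 0.0164, 8.7]],
])

```text
clock: 1.1
tool_pos: [0.4649, 0.3046, 0.2265]
orientation: [180.0, 0.0, -3.3]
force: [1.2, 0.5, 0.6]
opening: 0.087
gripper_force: 0.0
```

Call:
step_arm([
  [[0, 0, -4.5, 0, 8.7], [0, 0, -4.5, 0, 8.7], [0, 0, -4.5, 0, 8.7], [0, 0, -4, 0, 8.7], [0, 0, -2, 0, 8.7], [0, 0, -1.5, 0, 8.7], [0, 0, -0.6, 0, 8.7], [0, 0, 0, 0, 8.7], [0, 0, 0, 0, 8.7]],
])

```text
clock: 2.0
tool_pos: [0.4645, 0.3066, 0.0112]
orientation: [-180.0, -0.0, -3.4]
force: [0.1, -0.4, 0.3]
opening: 0.087
gripper_force: 0.0
```

Call:
step_arm([
  [[0, 0, -0.7, 0, 8.7], [0, 0, 0, 0, 8.7], [0, 0, 0, 0, 0], [0, 0, 0, 0, 0], [0, 0, 0, 0, 0], [0, 0, 0, 0, 0], [0, 0, 0, 0, 0], [0, 0, 0, 0, 0], [0, 0, 0, 0, 0], [0, 0, 0, 0, 0]],
])

```text
clock: 3.0
tool_pos: [0.4641, 0.3063, 0.0035]
orientation: [180.0, 0.0, -3.4]
force: [0.0, 0.0, 0.2]
opening: 0.0285
gripper_force: 0.0
```

Call:
step_arm([
  [[0, 0, 0, 0, 0], [0, 0, 0, 0, 0], [0, 0, 0, 0, 0], [0, 0, 0, 0, 0]],
])

```text
clock: 3.4
tool_pos: [0.4642, 0.3063, 0.0036]
orientation: [-180.0, -0.0, -3.4]
force: [-0.8, -0.1, 1.2]
opening: 0.0192
gripper_force: 30.0
```

Call:
step_arm([
  [[0, 0, 2, 0, 0], [0, 0, 4, 0, 0], [0, 0, 4, 0, 0], [-0.6, -3.8, 0, 0.02, 0], [-0.8, -4.4, 0, 0.02, 0], [-0.8, -4.4, 0, 0.02, 0], [-0.8, -4.4, 0, 0.03, 0], [-0.8, -4.4, 0, 0.03, 0], [-0.55, -4.4, 0, 0.028, 0], [-0.2, -4, 0, 0, 0]],
])

```text
clock: 4.4
tool_pos: [0.4176, 0.0065, 0.1037]
orientation: [-180.0, -0.0, 5.2]
force: [1.7, -0.5, -0.3]
opening: 0.0194
gripper_force: 30.0
```

Call:
step_arm([
  [[0, 0, 0, 0, 0], [0, 0, 0, 0, 0]],
])

```text
clock: 4.6
tool_pos: [0.4187, 0.0075, 0.1037]
orientation: [-180.0, -0.0, 5.0]
force: [-0.7, -0.1, -0.5]
opening: 0.0192
gripper_force: 30.0
```

```bash
python3 - <<'E'
from h import *
for n in("top","side"):
    p,d=viewer.snapshot(n); cv2.imwrite(f"pics/{n}1.png",p); np.save(f"pics/{n}1.npy",d)
c=cv2.imread("pics/side1.png")[180:340,240:460]; 
t=cv2.imread("pics/top1.png")[180:340,240:400]
c=cv2.resize(c,None,fx=3,fy=3); cv2.imwrite("pics/c2.png",np.vstack([c]) )
print(ctrl.get_obs()["tool_pos"])
E
```

```text
[0.4190065  0.00877967 0.10368807]
```

View pics/c2.png

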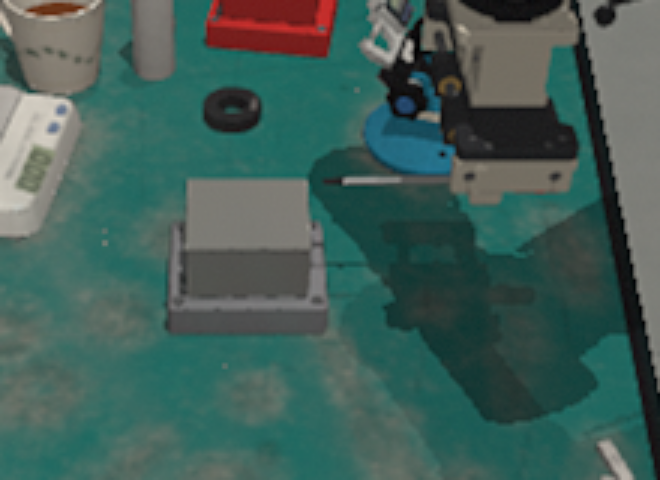

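The side view shows the blade tip at about (347,240) and the shank leaving the gripper at about (390,240), in front of and above the hood. I'll check the tip height and pitch.

```bash
python3 - <<'E'
from h import *
K,e,M=cam("side")
p=cv2.imread("pics/side1.png")
for u,v,y in((346.8,240.4,.0185),(388,240.3,.011)):
    d=M@np.linalg.inv(K)@[u,v,1]; print(e+d*(y-e[1])/d[1])
P=cloud("side",np.load("pics/side1.npy"))
for u in range(348,392,4):
    q=P[236:246,u]; i=np.argmax(np.where(q[:,2]<.2,q[:,2],-1)); print(u,q[i].round(4))
E
```

```text
[0.53527628 0.0185     0.1054675 ]
[0.44466326 0.011      0.10590898]
348 [0.5326 0.0218 0.1066]
352 [0.5239 0.0187 0.1075]
356 [0.5152 0.0205 0.1096]
360 [0.5064 0.018  0.1082]
364 [0.4975 0.0197 0.1073]
368 [0.4889 0.0177 0.1091]
372 [0.4802 0.0149 0.1103]
376 [0.4715 0.0151 0.1111]
380 [0.4629 0.016  0.1124]
384 [0.4539 0.0153 0.1096]
388 [0.4451 0.0119 0.1103]
```

Call:
step_arm([
  [[-0.2, 0, -3, 0, 0], [0, 0, -2.5, 0, 0], [0, 0, -1, 0, 0], [0, 0, -0.5, 0, 0], [0, 0, 0, 0, 0], [0, 0, 0, 0, 0]],
])

```text
clock: 5.3
tool_pos: [0.4173, 0.0088, 0.0342]
orientation: [-180.0, -0.1, 5.2]
force: [-0.7, -0.9, -1.1]
opening: 0.0195
gripper_force: 30.0
```

```bash
python3 - <<'E'
from h import *
for n in("side",):
    p,d=viewer.snapshot(n); cv2.imwrite(f"pics/{n}2.png",p); np.save(f"pics/{n}2.npy",d)
c=p[225:305,280:400]; c=cv2.resize(c,None,fx=6,fy=6,interpolation=cv2.INTER_CUBIC); cv2.imwrite("pics/c3.png",c)
print(ctrl.get_obs()["tool_pos"])
E
```

```text
[0.41740393 0.00878679 0.03435418]
```

View pics/c3.png

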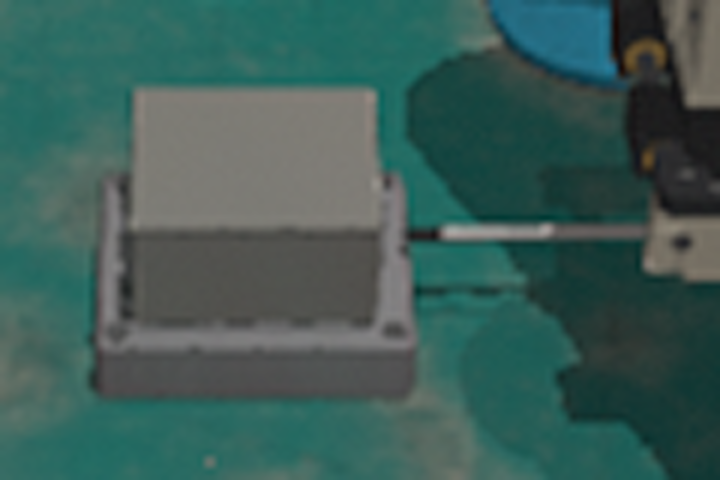

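The blade tip is at about pixel (347.5,263.8), right at the ledge's front edge and in front of the hood.

```bash
python3 - <<'E'
from h import *
K,e,M=cam("side"); Ki=np.linalg.inv(K)
for u,v,y in((347.5,263.8,.0185),(355,263.8,.017),(370,263.7,.014),(385,263.6,.012)):
    d=M@Ki@[u,v,1]; print(e+d*(y-e[1])/d[1])
p=cv2.imread("pics/side2.png").astype(int)
for u in(349,351,353,360,366,375,382): print(u,[p[v,u].sum() for v in range(258,270)])
# reference: hood front edge top corner and ledge in depth cloud
P=cloud("side",np.load("pics/side2.npy"))
print("ledge",[P[v,345].round(4).tolist() for v in range(268,280,3)], "hoodtop",P[250,320].round(4))
E
```

```text
[0.53091626 0.0185     0.0362819 ]
[0.51371484 0.017      0.03623295]
[0.47930949 0.014      0.03644524]
[0.44499509 0.012      0.0375528 ]
349 [np.int64(237), np.int64(232), np.int64(234), np.int64(245), np.int64(217), np.int64(144), np.int64(104), np.int64(198), np.int64(259), np.int64(248), np.int64(236), np.int64(230)]
351 [np.int64(233), np.int64(234), np.int64(234), np.int64(241), np.int64(219), np.int64(151), np.int64(103), np.int64(189), np.int64(251), np.int64(246), np.int64(238), np.int64(234)]
353 [np.int64(238), np.int64(241), np.int64(237), np.int64(240), np.int64(248), np.int64(290), np.int64(255), np.int64(196), np.int64(248), np.int64(242), np.int64(237), np.int64(241)]
360 [np.int64(163), np.int64(152), np.int64(154), np.int64(122), np.int64(307), np.int64(457), np.int64(390), np.int64(220), np.int64(239), np.int64(247), np.int64(246), np.int64(246)]
366 [np.int64(160), np.int64(161), np.int64(151), np.int64(131), np.int64(265), np.int64(412), np.int64(358), np.int64(151), np.int64(147), np.int64(149), np.int64(157), np.int64(150)]
375 [np.int64(133), np.int64(127), np.int64(136), np.int64(127), np.int64(215), np.int64(289), np.int64(250), np.int64(135), np.int64(134), np.int64(131), np.int64(139), np.int64(140)]
382 [np.int64(148), np.int64(145), np.int64(157), np.int64(153), np.int64(218), np.int64(285), np.int64(242), np.int64(135), np.int64(122), np.int64(123), np.int64(131), np.int64(122)]
ledge [[0.5361, 0.0268, 0.0304], [0.5357, 0.0333, 0.0271], [0.5354, 0.0448, 0.0286], [0.535, 0.0558, 0.0297]] hoodtop [0.5939 0.0263 0.0801]
```

Call:
step_arm([
  [[0, 0, -0.12, 0, 0], [0.4, 0.03, 0, 0, 0], [0.4, 0.04, 0, 0, 0], [0.4, 0.03, 0, 0, 0], [0.4, 0.04, 0, 0, 0], [0, 0, 0, 0, 0]],
])

```text
clock: 5.95
tool_pos: [0.4334, 0.0098, 0.0323]
orientation: [180.0, -0.0, 5.1]
force: [0.3, -1.0, -1.4]
opening: 0.0195
gripper_force: 30.0
```

Call:
step_arm([
  [[0.4, 0.04, 0, 0, 0], [0.4, 0.03, 0, 0, 0], [0.2, 0.02, 0, 0, 0], [0, 0, 0, 0, 0]],
])

```text
clock: 6.35
tool_pos: [0.443, 0.0106, 0.0323]
orientation: [180.0, -0.0, 5.1]
force: [-0.1, 0.1, -0.2]
opening: 0.0193
gripper_force: 30.0
```

```bash
python3 - <<'E'
from h import *
p,d=viewer.snapshot("side"); c=p[205:305,270:420]; c=cv2.resize(c,None,fx=5,fy=5,interpolation=cv2.INTER_CUBIC); cv2.imwrite("pics/c4.png",c)
o=ctrl.get_obs();print(o["tool_pos"],o["force"])
E
```

```text
[0.44267515 0.01057465 0.03228182] [-0.3672149  -0.37037371 -0.65577929]
```

View pics/c4.png

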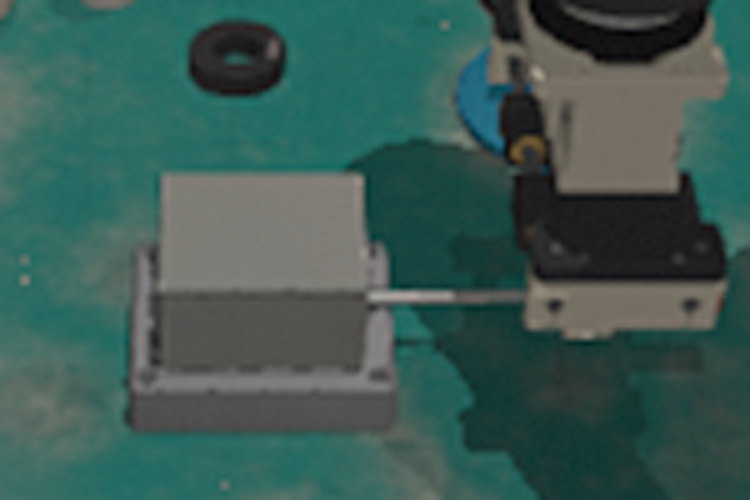

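The blade is in the slot; the shank meets the hood front at about crop pixel (368,297). Next I'll pry upward along the hood's arc.

Call:
step_arm([
  [[0, 0, 0.4, 0, 0], [0, 0, 0.4, 0, 0], [0.1, 0.01, 0.5, 0, 0], [0.1, 0.01, 0.5, 0, 0], [0.1, 0.01, 0.5, 0, 0], [0.2, 0.02, 0.5, 0, 0], [0.2, 0.02, 0.5, 0, 0], [0.2, 0.02, 0.5, 0, 0], [0.3, 0.02, 0.5, 0, 0], [0.3, 0.02, 0.5, 0, 0]],
])

```text
clock: 7.4
tool_pos: [0.458, 0.0119, 0.0808]
orientation: [180.0, -0.0, 5.1]
force: [1.1, 0.1, -0.5]
opening: 0.0194
gripper_force: 30.0
```

```bash
python3 - <<'E'
from h import *
p,d=viewer.snapshot("side"); np.save("pics/side5.npy",d); c=p[205:305,270:420]; c=cv2.resize(c,None,fx=5,fy=5,interpolation=cv2.INTER_CUBIC); cv2.imwrite("pics/c5.png",c)
o=ctrl.get_obs();print(o["tool_pos"],o["force"])
E
```

```text
[0.45890207 0.01218044 0.08152633] [1.06440283 0.52441708 0.12711236]
```

View pics/c5.png

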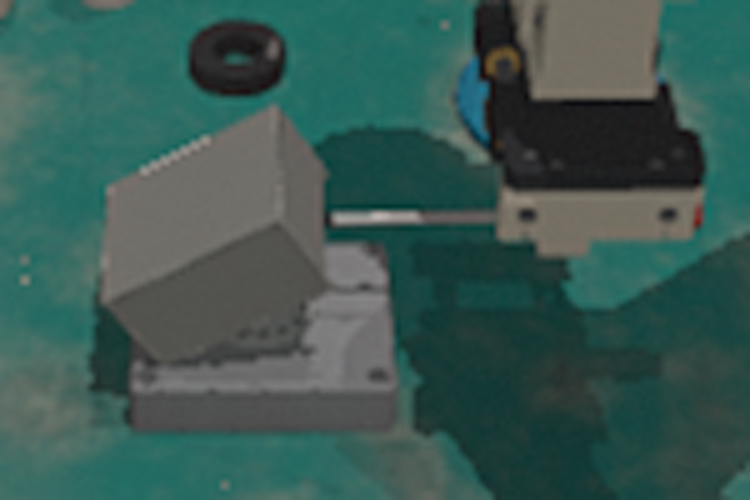

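The hood is lifted to roughly 0.5 rad, with the blade under its front edge at crop (330,217). I'll continue up and forward.

Call:
step_arm([
  [[0.6, 0.05, 0.6, 0, 0], [0.6, 0.05, 0.6, 0, 0], [0.7, 0.06, 0.6, 0, 0], [0.7, 0.06, 0.6, 0, 0], [0.7, 0.06, 0.5, 0, 0], [0.8, 0.07, 0.4, 0, 0], [0.8, 0.07, 0.3, 0, 0], [0.8, 0.07, 0.2, 0, 0], [0.8, 0.07, 0.1, 0, 0], [0.8, 0.07, 0.1, 0, 0]],
])

```text
clock: 8.45
tool_pos: [0.531, 0.0182, 0.1201]
orientation: [180.0, 0.0, 5.1]
force: [-0.5, 0.0, -2.4]
opening: 0.0192
gripper_force: 30.0
```

```bash
python3 - <<'E'
from h import *
p,d=viewer.snapshot("side"); np.save("pics/side6.npy",d); c=p[175:305,230:420]; c=cv2.resize(c,None,fx=4,fy=4,interpolation=cv2.INTER_CUBIC); cv2.imwrite("pics/c6.png",c)
o=ctrl.get_obs();print(o["tool_pos"],o["force"])
E
```

```text
[0.53236603 0.01840961 0.12030003] [ 3.19850783 -0.25218243 -2.15329242]
```

View pics/c6.png

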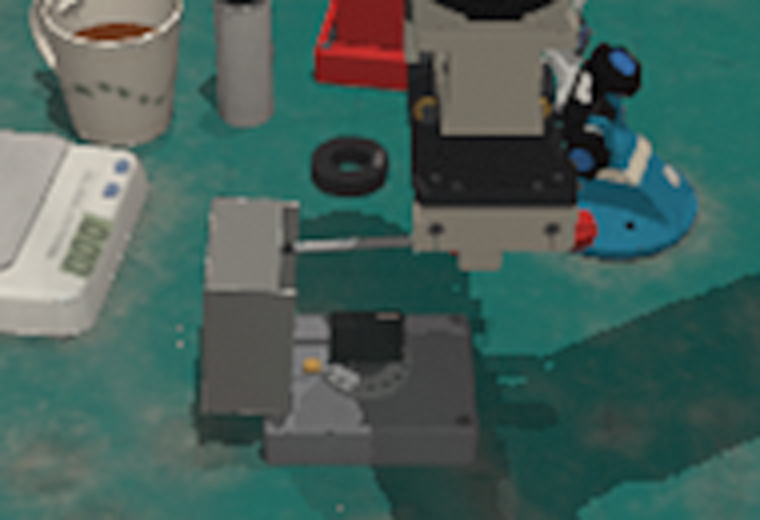

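The hood stands near upright, with the blade tip pushing inside it at about crop (285,247) and the knob now uncovered. I'll push on forward.

Call:
step_arm([
  [[0.8, 0.07, 0, 0, 0], [0.8, 0.07, 0, 0, 0], [0.8, 0.07, -0.1, 0, 0], [0.8, 0.07, -0.1, 0, 0], [0, 0, 0, 0, 0], [-2, -0.18, 0, 0, 0], [-4, -0.35, 0, 0, 0], [-4, -0.35, 0, 0, 0], [-2, -0.18, 0, 0, 0]],
])

```text
clock: 9.4
tool_pos: [0.4401, 0.0098, 0.1184]
orientation: [-180.0, -0.0, 5.1]
force: [0.7, 0.8, -0.4]
opening: 0.0194
gripper_force: 30.0
```

```bash
python3 - <<'E'
from h import *
p,d=viewer.snapshot("side"); np.save("pics/side7.npy",d); c=p[175:305,230:420]; c=cv2.resize(c,None,fx=4,fy=4,interpolation=cv2.INTER_CUBIC); cv2.imwrite("pics/c7.png",c)
o=ctrl.get_obs();print(o["tool_pos"],o["force"])
E
```

```text
[0.43823545 0.00933616 0.11856116] [-4.70059356 -1.36295433 -2.83585014]
```

View pics/c7.png

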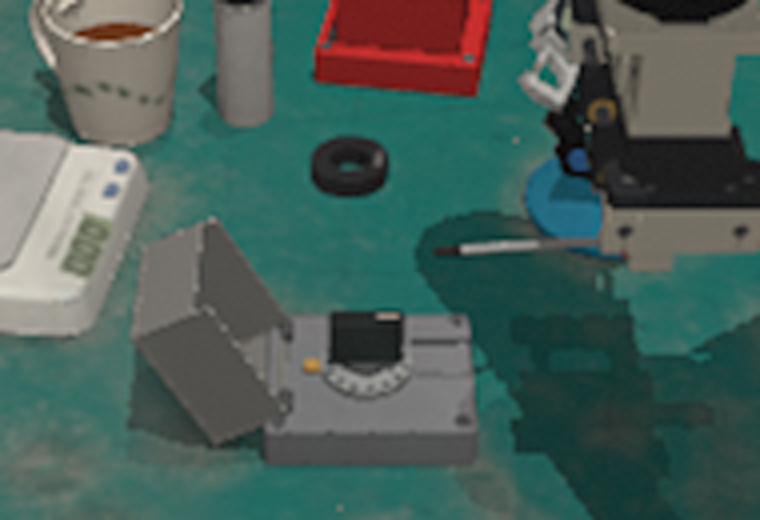

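The hood lies fully back and the knob bar is visible at about crop (365,335). The screwdriver is still held, tip slightly down. I'll put it down at y≈0.27.

Call:
step_arm([
  [[0.3, 3, 0, 0, 0], [0.3, 4.5, 0, 0, 0], [0.3, 4.5, 0, 0, 0], [0.3, 4.5, 0, 0, 0], [0.3, 4.5, -2, 0, 0], [0, 3.5, -3, 0, 0], [0, 2, -3, 0, 0], [0, 0, -1.5, 0, 0], [0, 0, 0, 0, 0]],
])

```text
clock: 10.35
tool_pos: [0.4569, 0.2753, 0.0213]
orientation: [179.9, 0.1, 5.2]
force: [-0.2, -1.4, 0.1]
opening: 0.0194
gripper_force: 30.0
```

Call:
step_arm([
  [[0, 0, -0.5, 0, 0], [0, 0, -0.5, 0, 0], [0, 0, -0.5, 0, 0], [0, 0, 0, 0, 0]],
])

```text
clock: 10.75
tool_pos: [0.4578, 0.275, 0.0084]
orientation: [-180.0, -0.0, 5.1]
force: [-0.8, -0.9, -0.9]
opening: 0.0191
gripper_force: 30.0
```

Go to 4 mm and release.

Call:
step_arm([
  [[0, 0, -0.35, 0, 0], [0, 0, 0, 0, 0], [0, 0, 0, 0, 4], [0, 0, 0, 0, 4], [0, 0, 0, 0, 6], [0, 0, 0, 0, 6], [0, 0, 0, 0, 6], [0, 0, 0, 0, 6], [0, 0, 0, 0, 6]],
])

```text
clock: 11.65
tool_pos: [0.4577, 0.2754, 0.0049]
orientation: [-180.0, -0.0, 5.1]
force: [0.1, -0.2, -0.1]
opening: 0.0596
gripper_force: 0.0
```

Call:
step_arm([
  [[0, 0, 0.5, 0, 6], [0, 0, 2, 0, 6], [0, 0, 4, 0, 6], [0, 0, 4.5, 0, 6], [0, 0, 4.5, 0, 6], [0, 0, 0, 0, 6], [0, 0, 0, 0, 6]],
])

```text
clock: 12.35
tool_pos: [0.458, 0.2759, 0.1616]
orientation: [-179.8, -0.1, 5.1]
force: [-0.3, 0.0, -0.0]
opening: 0.0599
gripper_force: 0.0
```

```bash
python3 - <<'E'
from h import *
p,d=viewer.snapshot("top"); cv2.imwrite("pics/top8.png",p); np.save("pics/top8.npy",d); P=cloud("top",d)
o=ctrl.get_obs();print(o["tool_pos"],o["orientation"],o["force"],o["opening"],o["clock"],o["joint_pos"].round(1))
# knob: points z .06-.08 near unit centre
b=np.zeros((480,640),bool); b[195:260,290:360]=1
m=b&(P[...,2]>.058)&(P[...,2]<.078)&(P[...,0]<.615)&(p.max(-1)<70); print(m.sum(),np.median(P[m][:,2]))
v,u=np.nonzero(m); w=onplane("top",np.c_[u,v],.07)[:,:2].astype(np.float32); print(cv2.minAreaRect(w))
hsv=cv2.cvtColor(p,cv2.COLOR_BGR2HSV)
r=((hsv[...,0]<8)|(hsv[...,0]>172))&(hsv[...,1]>150); r[:,280:]=0; r[:, :180]=0; r[:220]=0; print("handle px",r.sum(),"z",np.percentile(P[r][:,2],[5,50,95]),P[r].mean(0))
c=np.hstack([cv2.resize(p[190:262,285:365],None,fx=5,fy=5), cv2.resize(p[220:292,180:260],None,fx=5,fy=5)]); cv2.imwrite("pics/c8.png",c)
E
```

```text
[0.45736578 0.27523522 0.16018443] [-1.79955312e+02 -1.18759081e-02  5.09434667e+00] [-0.61225641  0.09684626  0.41630689] 0.06008187244805719 12.4 [ 52.1  10.4 -22.5  -0.  -57.   43. ]
70 0.06971152101624223
((0.5895825624465942, 0.024372851476073265), (0.040247924625873566, 0.01242042239755392), 0.2207614779472351)
handle px 109 z [0.01337734 0.01865414 0.02331347] [0.41312437 0.26882865 0.0183613 ]
```

View pics/c8.png

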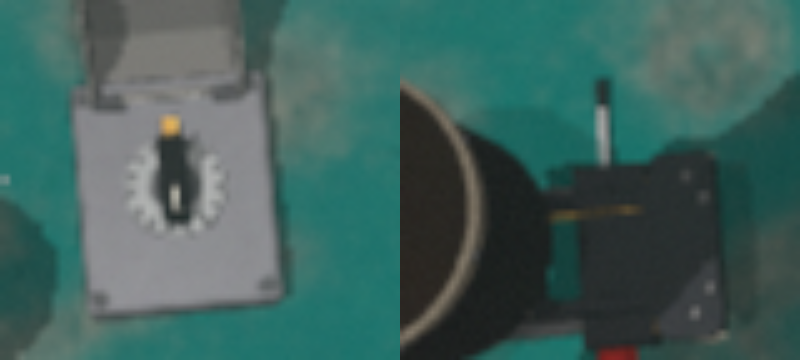

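The left crop shows the knob bar along the unit's x axis at its start position, centred at about crop (176,185). The right crop shows the screwdriver lying on the bench under the gripper. Now to the knob.

Call:
step_arm([
  [[2.1, -4.2, 0, 0, 6], [2.2, -4.2, 0, 0, 6], [2.2, -4.2, 0, 0, 6], [2.2, -4.2, 0, 0, 6], [2.2, -4.2, 0, 0, 6], [2.1, -4.2, 0, 0, 6], [0, 0, -3, 0, 6], [0, 0, -3, 0, 6], [0, 0, 0, 0, 6], [0, 0, 0, 0, 6]],
])

```text
clock: 13.4
tool_pos: [0.587, 0.0231, 0.099]
orientation: [179.9, 0.2, 5.1]
force: [-0.8, 0.3, 0.9]
opening: 0.0599
gripper_force: 0.0
```

Call:
step_arm([
  [[0, 0, -2, 0, 6], [0, 0, -2, 0, 6], [0, 0, -0.9, 0, 6], [0, 0, 0, 0, 6], [0, 0, 0, 0, 6]],
])

```text
clock: 13.9
tool_pos: [0.5884, 0.0238, 0.0521]
orientation: [180.0, -0.1, 5.2]
force: [0.0, -0.7, 0.4]
opening: 0.0599
gripper_force: 0.0
```

Call:
step_arm([
  [[0, 0, 0, 0, 0], [0, 0, 0, 0, 0], [0, 0, 0, 0, 0], [0, 0, 0, 0, 0], [0, 0, 0, 0, 0], [0, 0, 0, 0, 0], [0, 0, 0, 0, 0], [0, 0, 0, 0, 0], [0, 0, 0, 0, 0], [0, 0, 0, 0, 0]],
])

```text
clock: 14.9
tool_pos: [0.5875, 0.0251, 0.0509]
orientation: [-179.9, -0.0, 5.1]
force: [-4.0, 9.2, 2.7]
opening: 0.0139
gripper_force: 30.0
```

Call:
step_arm([
  [[0, 0.1, 0, 0, 0], [0, 0, 0, 0, 0], [0, 0, 0, -0.07, 0], [0, 0, 0, -0.07, 0], [0, 0, 0, -0.07, 0], [0, 0, 0, -0.07, 0], [0, 0, 0, -0.07, 0], [0, 0, 0, -0.07, 0], [0, 0, 0, 0, 0]],
])

```text
clock: 15.8
tool_pos: [0.5878, 0.0265, 0.0509]
orientation: [-179.9, 0.0, -19.1]
force: [-4.3, 12.5, 2.5]
opening: 0.0137
gripper_force: 30.0
```

Call:
step_arm([
  [[-0.03, 0.15, 0, -0.07, 0], [0, 0, 0, -0.07, 0], [0, 0, 0, -0.07, 0], [0, 0, 0, -0.07, 0], [0, 0, 0, -0.07, 0], [0, 0, 0, -0.07, 0], [0, 0, 0, 0, 0], [0, 0, 0, 0, 0]],
])

```text
clock: 16.6
tool_pos: [0.5884, 0.0277, 0.051]
orientation: [-179.8, -0.0, -43.0]
force: [0.3, 10.9, -0.7]
opening: 0.0137
gripper_force: 30.0
```

Call:
step_arm([
  [[0, -0.1, 0, -0.07, 0], [0, 0, 0, -0.07, 0], [0, 0, 0, -0.07, 0], [0, 0, 0, -0.07, 0], [0, 0, 0, -0.07, 0], [0, 0, 0, -0.067, 0], [0, 0, 0, 0, 0], [0, 0, 0, 0, 0], [0, 0, 0, 0, 0]],
])

```text
clock: 17.5
tool_pos: [0.5895, 0.0283, 0.051]
orientation: [-179.7, 0.1, -66.9]
force: [1.6, 16.5, -4.6]
opening: 0.0137
gripper_force: 30.0
```

```bash
python3 - <<'E'
from h import *
p,d=viewer.snapshot("side"); c=p[175:305,230:420]; c=cv2.resize(c,None,fx=4,fy=4,interpolation=cv2.INTER_CUBIC)
t,_=viewer.snapshot("top"); t=cv2.resize(t[220:310,190:290],(0,0),fx=4,fy=4); c[:0]=0
cv2.imwrite("pics/c9.png",np.vstack([c[:,:],])[:520,:760]); 
o=ctrl.get_obs();print(o["tool_pos"],o["orientation"],o["force"],o["moment"],o["gripper_force"],o["clock"])
t,d=viewer.snapshot("top"); P=cloud("top",d); hsv=cv2.cvtColor(t,cv2.COLOR_BGR2HSV)
r=((hsv[...,0]<8)|(hsv[...,0]>172))&(hsv[...,1]>150); r[:,280:]=0; r[:,:180]=0; r[:220]=0
v,u=np.nonzero(r); print("handle",np.percentile(P[r][:,2],[5,50,95]),cv2.minAreaRect(onplane("top",np.c_[u,v],.01)[:,:2].astype(np.float32)))
E
```

```text
[0.58947974 0.02837416 0.05098716] [-1.79669911e+02  1.22121032e-01 -6.68710200e+01] [ 1.40260473 17.09023509 -3.13381417] [ 6.31085279 -0.46095586  0.06855591] 29.99979704618454 17.6Traceback (most recent call last):
  File "<stdin>", line 8, in <module>
    return _quantile_unchecked(
        a, q, axis, out, overwrite_input, method, keepdims, weights)
    return _ureduce(a,
                    func=_quantile_ureduce_func,
    ...<5 lines>...
                    overwrite_input=overwrite_input,
                    method=method)
    r = func(a, **kwargs)
    result = _quantile(arr,
                       quantiles=q,
    ...<2 lines>...
                       out=out,
                       weights=wgt)
    slices_having_nans = np.isnan(arr[-1, ...])
                                  ~~~^^^^^^^^^
IndexError: index -1 is out of bounds for axis 0 with size 0
```

View pics/c9.png

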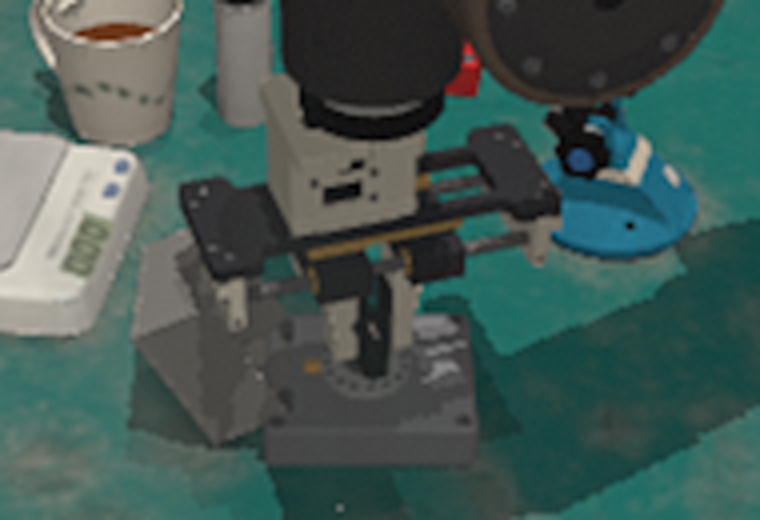

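The knob is gripped with the bar turned and the hood still lies back at about crop (200,340). I'll relieve the side load and check the screwdriver in the side view.

Call:
step_arm([
  [[0, 0.2, 0, 0, 0], [0, 0, 0, 0, 0], [0, 0, 0, 0, 0], [0, 0, 0, 0, 0]],
])

```text
clock: 18.05
tool_pos: [0.5894, 0.0286, 0.0509]
orientation: [-179.8, 0.0, -66.9]
force: [4.4, 7.5, -5.0]
opening: 0.0139
gripper_force: 30.0
```

```bash
python3 - <<'E'
from h import *
t,d=viewer.snapshot("side"); P=cloud("side",d); hsv=cv2.cvtColor(t,cv2.COLOR_BGR2HSV)
r=((hsv[...,0]<8)|(hsv[...,0]>172))&(hsv[...,1]>130)&(np.mgrid[0:480,0:640][0]>250)
v,u=np.nonzero(r); print(len(u))
if len(u): print("handle",np.percentile(P[r][:,2],[5,50,95]),cv2.minAreaRect(onplane("side",np.c_[u,v],.01)[:,:2].astype(np.float32)))
o=ctrl.get_obs();print(o["tool_pos"],o["orientation"],o["force"],o["gripper_force"],o["opening"],o["qvel"].round(2))
E
```

```text
418
handle [0.00779892 0.01525078 0.01931117] ((0.5269066691398621, 0.3488691449165344), (0.4339010715484619, 0.17999519407749176), 0.0175359845161438)
[0.58943499 0.02860453 0.05096311] [-1.79749200e+02  2.82909971e-02 -6.68786234e+01] [ 4.18618172  7.8416287  -4.81082632] 29.99945193529129 0.013592481103616992 [ 0.02 -0.02 -0.11 -0.01 -0.06  0.06]
```

```bash
python3 -c "
from plant import close_job
print(close_job())"
```

```text
the job is handed in; nothing more can be done
None
```

The job is handed in, with no verdict returned: the hood was pried fully back with the blade, the screwdriver lies let go on the bench, and the knob was turned 72° clockwise (from the tool's measured rotation) to the third stop and is still gripped at 30 N.

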